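# Free-run check of a coil winder's wire-guide carriage

### The job

Check that the wire-guide carriage of the coil winder runs freely: by its black upright grip, set it rolling from the right-hand end of its rods towards the left, then let it coast on its own while your hand rides along, the grip near the middle between your open fingers and not touched, for at least three seconds in a row while it still rolls faster than 5 cm a second. Then catch it by closing the fingers on the grip before it runs into the left buffer, bring its red pointer to the yellow park line and let go so that it stays there at rest. Leave the reel, the spray can and the parts tray where they stand.

Things in the scene. Friction and masses are not known exactly. Their poses are not given: they have to be found in the camera images.
- winder: Pale green bench coil winder, fixed. Origin on the table under the middle of its two guide rods; +y along the rods to the robot's left, +x away to the copper winding (157 mm high, at x = 180 mm), z up; turned up to 0.1 rad. Rods 75 mm up, 70 mm apart. The carriage travels from y = -360 mm (right buffer) to +360 mm (left buffer); end blocks 100 mm high, headstock beyond y = -470 mm 220 mm high.
- carriage: Grey wire-guide carriage, 120 x 100 mm, on ball bushings on the rods; origin midway between them, 75 mm up, axes as the winder's. Nominal 1.5 kg (0.8 to 2.4); drag 0.005 N + 0.25 N per m/s: it coasts, slowing with a time constant near 6 s (3.3 to 9.6). Flat top 105 mm up; brass pulley on its +x side to 136 mm. Red pointer on its front, in line with the grip.
- knob (a point): Middle of the black upright grip on the carriage: a plastic cylinder 28 mm thick and 50 mm tall, from 130 mm to 180 mm above the table, on a 14 mm stem; this point lies on its axis, 155 mm above the table. Contact with it is springy: bumped by a finger it leaves faster than the finger, up to about twice as fast.
- park_knob (a point): Where the middle of the grip (point knob) stands when the red pointer is at the yellow park line painted across the front of the bed: on the winder at y = +300 mm, 155 mm above the table.
- reel: Loose full reel of copper wire with black flanges, 84 mm across, 72 mm tall; origin at the centre of its underside.
- spray: Loose spray can with a yellow cap, 52 mm across, 150 mm tall; origin at the centre of its underside.
- tray: Loose white parts tray with copper terminals, 100 mm by 140 mm, 30 mm tall; origin at the centre of its underside.

How it is judged:
On the way, in this order (a step that is already met when the one before it is completed fails the run):
1. The carriage coasts (at least 0.04 m/s) with the tool point within 20 mm of the middle of the grip and the robot not touching the carriage, for 3 s without a break (linear speed of carriage above 0.04 m/s and distance between the grasp point and knob below 0.02 m and contact force between each of the arm, the fingers and carriage below 0.005 N), for 3 s.
2. The carriage has been caught: the fingers hold its grip and it stands still or is led slowly (contact force between the fingers and carriage above 3 N and distance between the grasp point and knob below 0.03 m and linear speed of carriage below 0.08 m/s), for 0.2 s.
At the end, for the whole second after the job is handed in: The carriage stands still and released with its pointer within 15 mm of the yellow park line (y of knob in the frame of park_knob between -0.015 and 0.015 m and linear speed of carriage below 0.005 m/s); the robot touches nothing.
It fails at once if The carriage runs into the left buffer (faster than 0.03 m/s) (y of knob in the frame of winder above 0.355 m and linear speed of carriage above 0.03 m/s).
It fails at once if The reel, the spray can or the parts tray is moved or tipped (distance of any of reel, spray, tray from where it was at the start of the episode above 0.02 m or angle between any of reel, spray's own z axis and vertical above 0.3 rad).
It also fails if it takes over 51 s, if anything falls off the work surface, if the arm or the gripper's body presses on something with over 40 N, if the wrist force passes 120 N, or if a joint passes its speed limit or range.

### The arm

A 6-joint arm with a two-finger parallel gripper is mounted at the origin on the work surface. World frame = base frame: x ahead of the robot, y to its left, z up, the work surface at z = 0. Lengths are in m, angles in rad, forces in N, time in s.
With the tool pointing down it reaches from about 0.425 to 0.95 m from the base axis. Payload 14.7 kg.
Tool frame: the origin (TCP) lies between the finger pads, 19 mm behind the fingertips; this is the grasp point; z points along the fingers, y is the line along which they close (so a half turn about z gives the same grasp; the last joint's range is limited). The gripper opens to 85 mm and grips with 20 to 120 N. Pads are 22 mm wide; open, the fingers measure 114 mm over their backs; the gripper's body (76 mm by 85 mm) begins 54 mm behind the grasp point. The pads swing forward as they close: fully open they stand 13 mm farther back than shut.
Start: joints at [1.215, 0.48, 1.596, -0, 1.065, -0.047], TCP at [0.198, 0.619, 0.25] pointing down, gripper open.
Joint ranges: [-2.75, 2.75], [-0.82, 2.05], [0.23, 2.67], [-1.56, 4.7], [0.09, 2.69], [-2.92, 2.92]. Speed limits (rad/s): [1.89, 1.89, 2.39, 3.01, 3.01, 3.01].

### API

Orientations are given as a unit quaternion [x, y, z, w].
In Python, from plant import ctrl gives the robot as it stands.
- The arm moves only by the tool carry_out, never from a script. Its argument "commands" is a list of rows, each an object of numbers: "hand": the gripper's target within -1 to 1 (shut at 1, half-way at 0, fully open at -1); "tx", "ty", "tz": the shift along the tool's x, y, z in units of 25 mm (1.0 is 25 mm); "wx", "wy", "wz": the turn, a rotation vector about the tool's x, y, z in units of 6 degrees (1.0 is 6 degrees). In form: [{"hand": .., "tx": .., "ty": .., "tz": .., "wx": .., "wy": .., "wz": ..}, ...]. A call has 1 to 20 rows; each row shifts and turns the commanded pose from where the row before left it, along the tool's axes as they then stand; what a row does not reach is not made up. A row lasts 1/12 s, in which the tool goes at most 41.7 mm and 7.16 degrees, less where a joint would pass 70% of its speed; a pose out of reach is approached as far as the arm can. A call is refused whole if a number of a shift passes 1 or a number of a turn 1, either way. A call with a gripper value outside its range is refused whole. The fingers move at their own pace and stop on an object; "force" is the grip in N (left out, the last holds). Time passes only in rows, so rows that do not move let the fingers close. It gives the time, the measured TCP pose, the force and the opening at its end, in the units of the state.
- ctrl.observe(): the state, without advancing time (a new reading comes with each control period).
- ctrl.snapshot(name): name is "scene" or "top" or "wrist"; returns a dict with "color" (384x512x3 uint8, red, green, blue), "camera_matrix" (3x3 intrinsics, pixels), "R" (3x3) and "t" (3): a world point X has camera coordinates R X + t. Camera axes: x right, y down, z forward; pixel columns grow to the right and rows downward; lengths in m; the calibration is good to about 2 mm. A picture is of the moment at which its call begins. There is no depth.
- ctrl.sign_off(): hands the job in, once; it reports no verdict.
The state is a dict: "time_s": time; "joint_positions": joint angles; "dq": joint speeds; "joint_efforts": joint torques, N m; "eef_pos": TCP position; "tool_rot": TCP orientation; "ft_force": force on the tool from outside, world axes, zero at the start; "ft_torque": the same for the moment, N m; "grip_width": finger opening in m.
Only numpy, scipy, OpenCV 4.12 (cv2) and the standard library are available. Lean on these libraries where they do the work, as an engineer would, in place of code of your own. Each camera call takes 0.05 s, during which the arm holds its last target. There are 200 camera calls.

## Working session

There is one attempt and no reset: what is moved stays moved. The work goes in short steps, Python scripts to look and compute and a tool call to move; the robot and the scene stay as the last step left them, time stands still between calls to the robot, and variables do not carry over. Pictures are saved under pics/ and viewed, on a budget of 10 in all, crops included, one or two more only if the job needs it, and the job is handed in when it is done.

Besides the shell and the picture viewer there is one more tool, called by a JSON object that holds its "fn" and its "kwargs". carry_out: Moves the arm, as the interface text tells. Its arguments: {"type":"object","properties":{"commands":{"type":"array"},"force":{"type":"number"}},"required":["commands"]}

```bash
mkdir -p pics
python3 - <<'E'
from plant import ctrl
import cv2
s=ctrl.observe(); print(s['time_s'],s['eef_pos'],s['tool_rot'],s['grip_width'])
for n in("scene","top"):
    d=ctrl.snapshot(n); cv2.imwrite(f"pics/{n}0.png",d["color"][:,:,::-1]); print(n,d["camera_matrix"].tolist(),d["R"].round(4).tolist(),d["t"].round(4).tolist())
a=cv2.imread("pics/scene0.png");b=cv2.imread("pics/top0.png")
cv2.imwrite("pics/both0.png",cv2.resize(cv2.vconcat([a,b]),(400*1,600)))
E
```

```text
0.0 [0.19736124 0.61889067 0.24934469] [ 1.53764351e-01  9.88107343e-01 -6.22572100e-04 -1.25011893e-04] 0.08538974556405239
scene [[400.8673701155925, 0.0, 256.76850916976866], [0.0, 400.8673701155925, 185.75563969703302], [0.0, 0.0, 1.0]] [[-0.5563, 0.8308, 0.02], [0.4958, 0.3511, -0.7943], [-0.6669, -0.4319, -0.6072]] [0.2221, -0.121, 1.6454]
top [[377.11579767555344, 0.0, 254.4949699937304], [0.0, 377.11579767555344, 195.87940244737302], [0.0, 0.0, 1.0]] [[0.02, -0.9993, 0.0319], [-0.9847, -0.0252, -0.1726], [0.1733, -0.028, -0.9845]] [-0.0062, 0.439, 0.9482]
```

View pics/scene0.png

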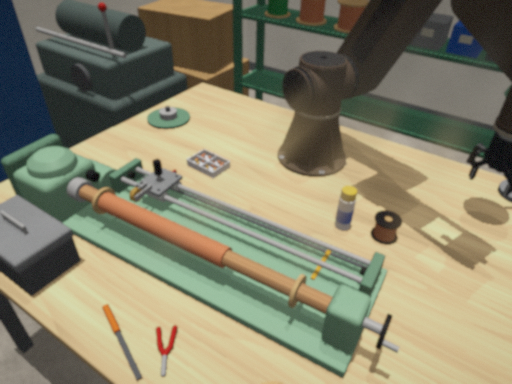

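View pics/top0.png

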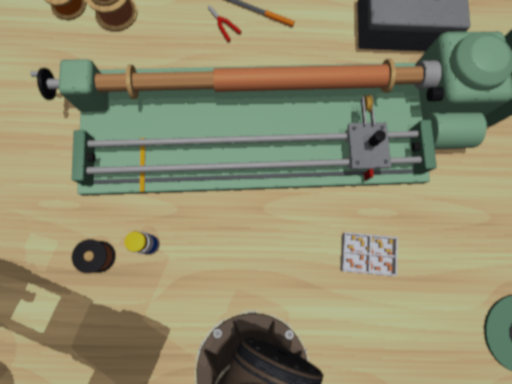

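The scene view shows the carriage at the right-hand end: grip near (157,167), yellow line at (320,262), reel (386,227), spray can (347,208). The top view shows the grip near (376,137), yellow line at column 142, and the rods on rows 140 and 167. Next I'll triangulate these.

```bash
cat > h.py <<'E'
import numpy as np, cv2
def ray(d,p):
    K,R,t=(np.array(d[k]) for k in("camera_matrix","R","t"))
    v=R.T@np.linalg.solve(K,[p[0],p[1],1.]); return -R.T@t, v/np.linalg.norm(v)
def plane(d,p,z):
    o,v=ray(d,p); return o+v*(z-o[2])/v[2]
def tri(d1,p1,d2,p2):
    a,u=ray(d1,p1);b,v=ray(d2,p2)
    s=np.linalg.lstsq(np.c_[u,-v],b-a,rcond=None)[0]
    P,Q=a+s[0]*u,b+s[1]*v; return (P+Q)/2,np.linalg.norm(P-Q)
def blobs(img,mask,box,amin=15):
    x0,y0,x1,y1=box; m=np.zeros_like(mask); m[y0:y1,x0:x1]=mask[y0:y1,x0:x1]
    n,l,st,c=cv2.connectedComponentsWithStats(m.astype(np.uint8))
    return [(st[i].tolist(),c[i].round(1).tolist()) for i in range(1,n) if st[i,4]>=amin]
E
python3 - <<'E'
from plant import ctrl
from h import *
S=ctrl.snapshot("scene");T=ctrl.snapshot("top")
def hsv(d): return cv2.cvtColor(d["color"],cv2.COLOR_RGB2HSV).astype(int)
hs,ht=hsv(S),hsv(T)
dk=lambda h:h[...,2]<50
print("dark",blobs(0,dk(hs),(140,150,175,185)),blobs(0,dk(ht),(355,120,395,160)))
ye=lambda h:(h[...,0]>15)&(h[...,0]<30)&(h[...,1]>170)&(h[...,2]>90)
print("yel",blobs(0,ye(hs),(300,235,335,290),5),blobs(0,ye(ht),(130,135,155,200),5))
re=lambda h:((h[...,0]<6)|(h[...,0]>174))&(h[...,1]>150)
print("red",blobs(0,re(ht),(350,155,390,190),4))
# rods in top view: bright grey, low saturation
rod=(ht[...,1]<45)&(ht[...,2]>90)
R={}
for nm,(a,b) in {"far":(130,152),"near":(157,178)}.items():
    pts=[]
    for c in range(160,340,6):
        r=np.where(rod[a:b,c])[0]
        if len(r): pts.append((c,a+r.mean()))
    W=np.array([plane(T,p,.075) for p in pts]); f=np.polyfit(W[:,1],W[:,0],1); print(nm,len(W),f,"resid",np.std(W[:,0]-np.polyval(f,W[:,1])))
E
```

```text
dark [([154, 161, 7, 14, 66], [157.3, 167.6])] [([368, 131, 17, 16, 163], [376.0, 138.4])]
yel [([324, 252, 5, 7, 10], [326.2, 254.7]), ([313, 268, 6, 10, 14], [315.4, 272.8])] [([141, 147, 3, 18, 53], [142.0, 155.3]), ([140, 173, 4, 19, 60], [141.8, 181.8])]
red [([364, 169, 10, 10, 60], [368.5, 173.6])]
far 30 [-0.06358047  0.58446346] resid 0.0006588570995518007
near 30 [-0.04698772  0.50632978] resid 0.0019192727658850414
```

Run:
```python
from plant import ctrl
from h import *
S=ctrl.snapshot("scene");T=ctrl.snapshot("top")
K,e=tri(S,(157.3,167.6),T,(376.0,138.4)); print("knob",K.round(4),e)
# yellow line: top edge ends seen in top -> height by tri of segment midpoints
for p,q in(((326.2,254.7),(142,155.3)),((315.4,272.8),(141.8,181.8))): print("yel",*tri(S,p,T,q))
for z in(.0,.02,.03): print(z,plane(T,(142,155.3),z).round(4),plane(T,(141.8,181.8),z).round(4))
# end blocks: wide look at rod lines with rod profile centre by gradient
g=cv2.cvtColor(T["color"],cv2.COLOR_RGB2GRAY).astype(int)
for c in(180,260,330): print(c,g[130:182,c].tolist())
print("red",plane(T,(368.5,173.6),.09).round(4))
```

```text
knob [ 0.566  -0.2808  0.1513] 0.002242771367200481
yel [0.52723605 0.30442974 0.06906889] 0.021496132193879348
yel [ 0.49425756  0.30206154 -0.04068457] 0.040299777144050426
0.0 [0.5509 0.3138 0.    ] [0.4767 0.3091 0.    ]
0.02 [0.5453 0.3082 0.02  ] [0.4726 0.3036 0.02  ]
0.03 [0.5425 0.3054 0.03  ] [0.4705 0.3008 0.03  ]
180 [148, 148, 148, 148, 148, 148, 145, 138, 139, 149, 156, 149, 129, 104, 86, 83, 87, 91, 106, 129, 143, 149, 149, 149, 149, 149, 149, 149, 149, 149, 150, 149, 149, 146, 142, 144, 151, 152, 141, 120, 96, 84, 86, 92, 106, 122, 123, 106, 91, 86, 93, 114]
260 [148, 148, 148, 147, 146, 142, 145, 152, 151, 139, 117, 94, 80, 80, 86, 91, 106, 129, 143, 148, 149, 149, 149, 148, 149, 148, 149, 149, 148, 148, 145, 139, 141, 151, 157, 151, 130, 105, 87, 86, 91, 106, 124, 128, 114, 98, 91, 89, 100, 125, 142, 148]
330 [147, 146, 145, 143, 146, 152, 149, 135, 115, 92, 79, 80, 84, 90, 105, 128, 142, 147, 148, 148, 147, 148, 147, 148, 148, 148, 148, 147, 145, 140, 142, 149, 151, 140, 121, 97, 83, 85, 90, 104, 119, 117, 101, 88, 85, 99, 126, 142, 147, 149, 149, 148]
red [ 0.4945 -0.2818  0.09  ]
```

The knob triangulates to (0.566, -0.281, 0.151), against a stated height of 0.155. The winder is turned about +0.06 rad. I'll turn the tool so that its x runs along the winder's +y and its y along the winder's +x, then go above the grip.

{"fn": "carry_out", "kwargs": {"commands": [{"hand": -1,"wz": 0.96},{"hand": -1,"wz": 0.96},{"hand": -1,"wz": 0.96},{"hand": -1,"wz": 0.96},{"hand": -1,"wz": 0.96},{"hand": -1,"wz": 0.96},{"hand": -1,"wz": 0.96},{"hand": -1,"wz": 0.96},{"hand": -1,"wz": 0.96},{"hand": -1,"wz": 0.96},{"hand": -1,"wz": 0.96},{"hand": -1,"wz": 0.94},{"hand": -1,"ty": 1},{"hand": -1,"ty": 1},{"hand": -1,"tx": -0.5,"ty": 1},{"hand": -1,"tx": -1,"ty": 1},{"hand": -1,"tx": -1,"ty": 1},{"hand": -1,"tx": -1,"ty": 1},{"hand": -1,"tx": -1,"ty": 1},{"hand": -1,"tx": -1,"ty": 1}]}}

```text
invalid input
```

{"fn": "carry_out", "kwargs": {"commands": [{"hand": -1,"tx": -1,"ty": 1},{"hand": -1,"tx": -1,"ty": 1},{"hand": -1,"tx": -1,"ty": 1},{"hand": -1,"tx": -1,"ty": 1},{"hand": -1,"tx": -1},{"hand": -1,"tx": -1},{"hand": -1,"tx": -1},{"hand": -1,"tx": -1},{"hand": -1,"tx": -1},{"hand": -1,"tx": -1},{"hand": -1,"tx": -1},{"hand": -1,"tx": -1},{"hand": -1,"tx": -1},{"hand": -1,"tx": -1},{"hand": -1,"tx": -1},{"hand": -1,"tx": -1},{"hand": -1,"tx": -1},{"hand": -1,"tx": -1},{"hand": -1,"tx": -1},{"hand": -1,"tx": -1}]}}

```text
invalid input
```

Both calls were refused, so perhaps every key has to be present. I'll test that with one full row.

{"fn": "carry_out", "kwargs": {"commands": [{"hand": -1,"tx": 0,"ty": 0,"tz": 0,"wx": 0,"wy": 0,"wz": 0.96}]}}

```text
time_s: 0.38
eef_pos: [0.1975, 0.6192, 0.2499]
tool_rot: [0.202, 0.979, -0.0, -0.0]
ft_force: [0.3, 0.1, -0.1]
grip_width: 0.0853
```

{"fn": "carry_out", "kwargs": {"commands": [{"hand": -1,"tx": 0,"ty": 0,"tz": 0,"wx": 0,"wy": 0,"wz": 0.96},{"hand": -1,"tx": 0,"ty": 0,"tz": 0,"wx": 0,"wy": 0,"wz": 0.96},{"hand": -1,"tx": 0,"ty": 0,"tz": 0,"wx": 0,"wy": 0,"wz": 0.96},{"hand": -1,"tx": 0,"ty": 0,"tz": 0,"wx": 0,"wy": 0,"wz": 0.96},{"hand": -1,"tx": 0,"ty": 0,"tz": 0,"wx": 0,"wy": 0,"wz": 0.96},{"hand": -1,"tx": 0,"ty": 0,"tz": 0,"wx": 0,"wy": 0,"wz": 0.96},{"hand": -1,"tx": 0,"ty": 0,"tz": 0,"wx": 0,"wy": 0,"wz": 0.96},{"hand": -1,"tx": 0,"ty": 0,"tz": 0,"wx": 0,"wy": 0,"wz": 0.96},{"hand": -1,"tx": 0,"ty": 0,"tz": 0,"wx": 0,"wy": 0,"wz": 0.96},{"hand": -1,"tx": 0,"ty": 0,"tz": 0,"wx": 0,"wy": 0,"wz": 0.96},{"hand": -1,"tx": 0,"ty": 0,"tz": 0,"wx": 0,"wy": 0,"wz": 0.94},{"hand": -1,"tx": 0,"ty": 1,"tz": 0,"wx": 0,"wy": 0,"wz": 0},{"hand": -1,"tx": 0,"ty": 1,"tz": 0,"wx": 0,"wy": 0,"wz": 0},{"hand": -1,"tx": -0.5,"ty": 1,"tz": 0,"wx": 0,"wy": 0,"wz": 0},{"hand": -1,"tx": -1,"ty": 1,"tz": 0,"wx": 0,"wy": 0,"wz": 0},{"hand": -1,"tx": -1,"ty": 1,"tz": 0,"wx": 0,"wy": 0,"wz": 0},{"hand": -1,"tx": -1,"ty": 1,"tz": 0,"wx": 0,"wy": 0,"wz": 0},{"hand": -1,"tx": -1,"ty": 1,"tz": 0,"wx": 0,"wy": 0,"wz": 0}]}}

```text
time_s: 1.88
eef_pos: [0.3797, 0.5158, 0.2499]
tool_rot: [0.686, 0.727, -0.0, 0.0]
ft_force: [0.7, 0.3, -0.6]
grip_width: 0.0853
```

{"fn": "carry_out", "kwargs": {"commands": [{"hand": -1,"tx": -1,"ty": 1,"tz": 0,"wx": 0,"wy": 0,"wz": 0},{"hand": -1,"tx": -1,"ty": 1,"tz": 0,"wx": 0,"wy": 0,"wz": 0},{"hand": -1,"tx": -1,"ty": 1,"tz": 0,"wx": 0,"wy": 0,"wz": 0},{"hand": -1,"tx": -1,"ty": 1,"tz": 0,"wx": 0,"wy": 0,"wz": 0},{"hand": -1,"tx": -1,"ty": 1,"tz": 0,"wx": 0,"wy": 0,"wz": 0},{"hand": -1,"tx": -1,"ty": 0.5,"tz": 0,"wx": 0,"wy": 0,"wz": 0},{"hand": -1,"tx": -1,"ty": 0,"tz": 0,"wx": 0,"wy": 0,"wz": 0},{"hand": -1,"tx": -1,"ty": 0,"tz": 0,"wx": 0,"wy": 0,"wz": 0},{"hand": -1,"tx": -1,"ty": 0,"tz": 0,"wx": 0,"wy": 0,"wz": 0},{"hand": -1,"tx": -1,"ty": 0,"tz": 0,"wx": 0,"wy": 0,"wz": 0},{"hand": -1,"tx": -1,"ty": 0,"tz": 0,"wx": 0,"wy": 0,"wz": 0},{"hand": -1,"tx": -1,"ty": 0,"tz": 0,"wx": 0,"wy": 0,"wz": 0},{"hand": -1,"tx": -1,"ty": 0,"tz": 0,"wx": 0,"wy": 0,"wz": 0},{"hand": -1,"tx": -1,"ty": 0,"tz": 0,"wx": 0,"wy": 0,"wz": 0},{"hand": -1,"tx": -1,"ty": 0,"tz": 0,"wx": 0,"wy": 0,"wz": 0},{"hand": -1,"tx": -1,"ty": 0,"tz": 0,"wx": 0,"wy": 0,"wz": 0},{"hand": -1,"tx": -1,"ty": 0,"tz": 0,"wx": 0,"wy": 0,"wz": 0},{"hand": -1,"tx": -1,"ty": 0,"tz": 0,"wx": 0,"wy": 0,"wz": 0},{"hand": -1,"tx": -1,"ty": 0,"tz": 0,"wx": 0,"wy": 0,"wz": 0},{"hand": -1,"tx": -1,"ty": 0,"tz": 0,"wx": 0,"wy": 0,"wz": 0}]}}

```text
time_s: 3.55
eef_pos: [0.5447, 0.0246, 0.2501]
tool_rot: [0.686, 0.727, 0.0, 0.0]
ft_force: [0.3, 1.1, -0.3]
grip_width: 0.0852
```

{"fn": "carry_out", "kwargs": {"commands": [{"hand": -1,"tx": -1,"ty": 0.14,"tz": 0,"wx": 0,"wy": 0,"wz": 0},{"hand": -1,"tx": -1,"ty": 0,"tz": 0,"wx": 0,"wy": 0,"wz": 0},{"hand": -1,"tx": -1,"ty": 0,"tz": 0,"wx": 0,"wy": 0,"wz": 0},{"hand": -1,"tx": -1,"ty": 0,"tz": 0,"wx": 0,"wy": 0,"wz": 0},{"hand": -1,"tx": -1,"ty": 0,"tz": 0,"wx": 0,"wy": 0,"wz": 0},{"hand": -1,"tx": -1,"ty": 0,"tz": 0,"wx": 0,"wy": 0,"wz": 0},{"hand": -1,"tx": -1,"ty": 0,"tz": 0,"wx": 0,"wy": 0,"wz": 0},{"hand": -1,"tx": -1,"ty": 0,"tz": 0,"wx": 0,"wy": 0,"wz": 0},{"hand": -1,"tx": -1,"ty": 0,"tz": 0,"wx": 0,"wy": 0,"wz": 0},{"hand": -1,"tx": -1,"ty": 0,"tz": 0,"wx": 0,"wy": 0,"wz": 0},{"hand": -1,"tx": -1,"ty": 0,"tz": 0,"wx": 0,"wy": 0,"wz": 0},{"hand": -1,"tx": -0.8,"ty": 0,"tz": 0,"wx": 0,"wy": 0,"wz": 0},{"hand": -1,"tx": -0.4,"ty": 0,"tz": 0,"wx": 0,"wy": 0,"wz": 0},{"hand": -1,"tx": 0,"ty": 0,"tz": 0,"wx": 0,"wy": 0,"wz": 0}]}}

```text
time_s: 4.72
eef_pos: [0.5659, -0.2803, 0.2498]
tool_rot: [0.687, 0.727, -0.0, 0.0]
ft_force: [-0.2, 0.4, -0.0]
grip_width: 0.0849
```

Run:
```python
from plant import ctrl
from h import *
s=ctrl.observe(); print(s['time_s'],s['eef_pos'],s['tool_rot'])
d=ctrl.snapshot("wrist"); cv2.imwrite("pics/w1.png",d["color"][:,:,::-1]); print(d["camera_matrix"],d["R"],d["t"])
np.savez("w1.npz",**d)
```

```text
4.7167 [ 0.56585167 -0.28028137  0.2497942 ] [ 6.87055435e-01  7.26604982e-01 -9.81218480e-05  1.39382508e-04]
[[335.81195195   0.         253.88478708]
 [  0.         335.81195195 193.89568025]
 [  0.           0.           1.        ]] [[ 9.98421028e-01  5.61721830e-02  3.69507108e-04]
 [ 5.37573206e-02 -9.57365635e-01  2.83833033e-01]
 [ 1.62972745e-02 -2.83365005e-01 -9.58873648e-01]] [-0.55034402 -0.33577967  0.29016536]
```

View pics/w1.png

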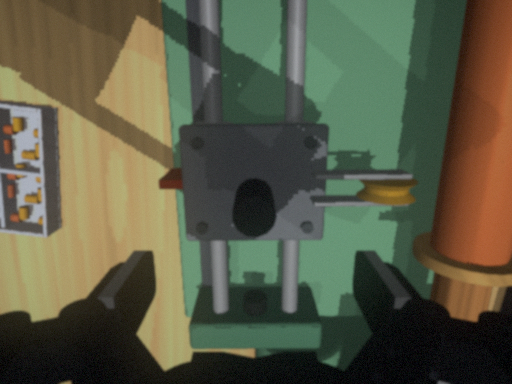

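The wrist view shows the grip centred between the fingers (blob columns 234–275, rows 178–237). The rods run straight up the picture and the right-hand buffer block starts near row 285. I'll put numbers to the grip, rods, yaw and park line.

Run:
```python
from plant import ctrl
from h import *
d=dict(np.load("w1.npz")); T=ctrl.snapshot("top"); S=ctrl.snapshot("scene")
h=cv2.cvtColor(d["color"],cv2.COLOR_RGB2HSV).astype(int)
m=h[...,2]<28
b=blobs(0,m,(225,165,285,240),100); print(b)
(x,y,w,hh,_),_=b[0]; top=(x+w/2,y+hh-w/2); print("top circ",top,"diam mm", w/2)
P=plane(d,top,.18); print("knob wrist z.18",P.round(4),"diam",np.linalg.norm(plane(d,(x,top[1]),.18)-plane(d,(x+w,top[1]),.18)))
# top view + wrist triangulation of grip body centre
print("grip tri top/wrist",tri(d,(x+w/2,y+hh/2),T,(376.0,138.4)))
g=cv2.cvtColor(d["color"],cv2.COLOR_RGB2GRAY).astype(int)
hs=h[...,1]
for r in (20,60,100,250,262,275):
    row=hs[r]; L=[c for c in range(196,235) if row[c]<60]; Rr=[c for c in range(275,315) if row[c]<60]
    if L and Rr: print(r,L[0],L[-1],Rr[0],Rr[-1],plane(d,((L[0]+L[-1])/2,r),.075)[:2].round(4),plane(d,((Rr[0]+Rr[-1])/2,r),.075)[:2].round(4))
# pointer, buffer
# park line: scene plane x top rays
o,a=ray(S,(326.2,253));_,c=ray(S,(314.5,275)); n=np.cross(a,c)
for q in((142,155.3),(141.8,181.8)):
    p,v=ray(T,q); print("park line",(p+v*(n@(o-p))/(n@v)).round(4))
for c in ("scene","wrist"): pass
cv2.imwrite("pics/sc_crop.png",cv2.resize(S["color"][225:300,270:400,::-1],None,fx=6,fy=6,interpolation=cv2.INTER_CUBIC))
```

```text
[([234, 179, 40, 45, 1020], [252.5, 198.6])]
top circ (254.0, 204.0) diam mm 20.0
knob wrist z.18 [ 0.5665 -0.272   0.18  ] diam 0.024283358028550858
grip tri top/wrist (array([ 0.56683577, -0.28084834,  0.15094099]), np.float64(0.002244613088305033))
20 196 219 286 306 [ 0.5224 -0.153 ] [ 0.5935 -0.149 ]
60 196 220 285 305 [ 0.5234 -0.1831] [ 0.5954 -0.179 ]
100 196 221 285 303 [ 0.5243 -0.215 ] [ 0.5975 -0.2109]
250 200 227 282 298 [ 0.5317 -0.3558] [ 0.6063 -0.3517]
262 200 228 282 298 [ 0.5325 -0.3688] [ 0.6074 -0.3646]
275 201 228 282 298 [ 0.5333 -0.3832] [ 0.6087 -0.379 ]
park line [0.5423 0.3053 0.0305]
park line [0.4691 0.299  0.0367]
```

View pics/sc_crop.png

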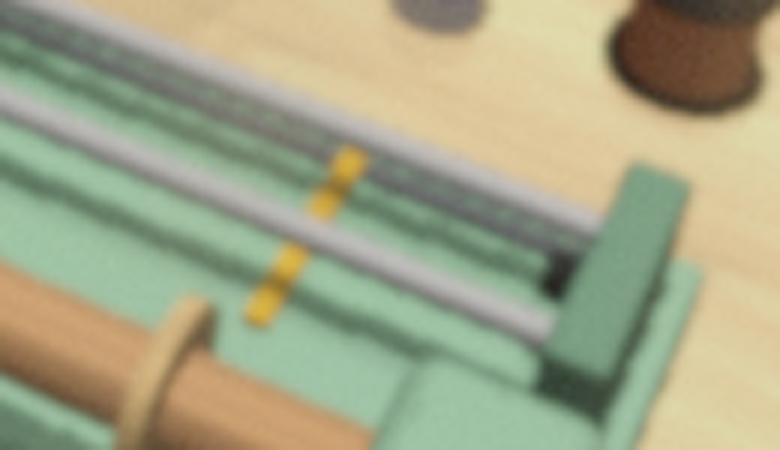

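The knob from wrist plus top is (0.5668, -0.2808, 0.151), which agrees with the first estimate. The crop shows the yellow line on the bed step, with the left buffer to its right. The line lies at about z = 0.03, so park_knob is about (0.530, 0.304). Next I descend and grip.

{"fn": "carry_out", "kwargs": {"commands": [{"hand": -1,"tx": 0,"ty": 0,"tz": 0.7,"wx": 0,"wy": 0,"wz": -0.05},{"hand": -1,"tx": 0,"ty": 0.03,"tz": 0.9,"wx": 0,"wy": 0,"wz": 0},{"hand": -1,"tx": 0,"ty": 0,"tz": 0.9,"wx": 0,"wy": 0,"wz": 0},{"hand": -1,"tx": 0,"ty": 0,"tz": 0.7,"wx": 0,"wy": 0,"wz": 0},{"hand": -1,"tx": 0,"ty": 0,"tz": 0.4,"wx": 0,"wy": 0,"wz": 0},{"hand": -1,"tx": 0,"ty": 0,"tz": 0,"wx": 0,"wy": 0,"wz": 0},{"hand": 1,"tx": 0,"ty": 0,"tz": 0,"wx": 0,"wy": 0,"wz": 0},{"hand": 1,"tx": 0,"ty": 0,"tz": 0,"wx": 0,"wy": 0,"wz": 0},{"hand": 1,"tx": 0,"ty": 0,"tz": 0,"wx": 0,"wy": 0,"wz": 0},{"hand": 1,"tx": 0,"ty": 0,"tz": 0,"wx": 0,"wy": 0,"wz": 0}], "force": 30}}

```text
time_s: 5.7
eef_pos: [0.5672, -0.2787, 0.1611]
tool_rot: [0.685, 0.729, 0.0, 0.001]
ft_force: [-0.3, -0.1, -0.3]
grip_width: 0.0384
```

{"fn": "carry_out", "kwargs": {"commands": [{"hand": 1,"tx": 0,"ty": 0,"tz": 0,"wx": 0,"wy": 0,"wz": 0},{"hand": 1,"tx": 0,"ty": 0,"tz": 0,"wx": 0,"wy": 0,"wz": 0}]}}

```text
time_s: 5.87
eef_pos: [0.5658, -0.2786, 0.1608]
tool_rot: [0.684, 0.729, -0.0, -0.0]
ft_force: [-9.7, -0.6, 9.5]
grip_width: 0.0274
```

{"fn": "carry_out", "kwargs": {"commands": [{"hand": 1,"tx": 0,"ty": 0,"tz": 0,"wx": 0,"wy": 0,"wz": 0},{"hand": 1,"tx": 0,"ty": 0,"tz": 0,"wx": 0,"wy": 0,"wz": 0}]}}

```text
time_s: 6.03
eef_pos: [0.5658, -0.2786, 0.1608]
tool_rot: [0.685, 0.729, -0.0, -0.0]
ft_force: [-10.2, -0.4, 10.7]
grip_width: 0.0274
```

{"fn": "carry_out", "kwargs": {"commands": [{"hand": 1,"tx": -0.1,"ty": -0.06,"tz": 0,"wx": 0,"wy": 0,"wz": 0},{"hand": 1,"tx": -0.3,"ty": 0,"tz": 0,"wx": 0,"wy": 0,"wz": 0},{"hand": 1,"tx": -0.5,"ty": 0,"tz": 0,"wx": 0,"wy": 0,"wz": 0},{"hand": 1,"tx": -0.5,"ty": 0,"tz": 0,"wx": 0,"wy": 0,"wz": 0},{"hand": 1,"tx": -0.5,"ty": 0,"tz": 0,"wx": 0,"wy": 0,"wz": 0},{"hand": 1,"tx": -0.4,"ty": 0,"tz": 0,"wx": 0,"wy": 0,"wz": 0},{"hand": 1,"tx": -0.2,"ty": 0,"tz": 0,"wx": 0,"wy": 0,"wz": 0},{"hand": 1,"tx": -0.06,"ty": 0,"tz": 0,"wx": 0,"wy": 0,"wz": 0},{"hand": 1,"tx": 0,"ty": 0,"tz": 0,"wx": 0,"wy": 0,"wz": 0},{"hand": 1,"tx": 0,"ty": 0,"tz": 0,"wx": 0,"wy": 0,"wz": 0}]}}

```text
time_s: 6.87
eef_pos: [0.5699, -0.3437, 0.1608]
tool_rot: [0.685, 0.729, 0.0, 0.001]
ft_force: [1.9, 0.7, 7.3]
grip_width: 0.0273
```

```bash
cat >> h.py <<'E'
def knobpx(d):
    """dark blob of the grip in the wrist picture between the fingers"""
    v=cv2.cvtColor(d["color"],cv2.COLOR_RGB2HSV)[...,2]
    return v
E
python3 - <<'E'
from plant import ctrl
from h import *
s=ctrl.observe(); print(s['time_s'],s['eef_pos'],s['ft_force'],s['ft_torque'])
d=ctrl.snapshot("wrist"); cv2.imwrite("pics/w2.png",d["color"][:,:,::-1]); np.savez("w2.npz",**d)
E
```

```text
6.8667 [ 0.56986508 -0.34373503  0.16084113] [1.91805414 0.69822605 7.31355791] [ 1.11444888e-01 -3.81969236e-01  2.81478955e-05]
```

View pics/w2.png

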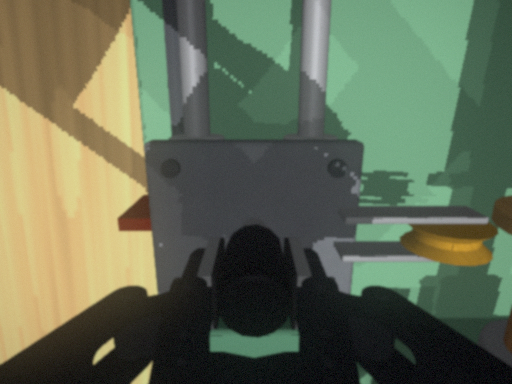

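The wrist view with the grip held shows the grip between the fingers at (253,300). The carriage plate's far edge is clean at row 140, columns 220–290, and I'll use it as a position gauge.

```bash
cat >> h.py <<'E'
YAW=.063; U=np.array([-np.sin(YAW),np.cos(YAW)])     # winder +y in world
PARK=np.array([.530,.304])
def edge(d,rows=(60,330)):
    """s (m before park, along U) of the plate's far edge, wrist picture"""
    h=cv2.cvtColor(d["color"],cv2.COLOR_RGB2HSV).astype(int); sat=np.median(h[:,225:285,1],axis=1)
    lo=sat[rows[0]:rows[1]]; mid=(np.median(sat[20:100])+30)/2
    i=np.where(lo<mid)[0]
    if not len(i): return None
    r=rows[0]+i[0]; f=(sat[r-1]-mid)/max(sat[r-1]-sat[r],1e-3)
    r=r-1+f+.5; return r,(plane(d,(254,r),.105)[:2]-PARK)@U
E
python3 - <<'E'
from h import *
for n,tcp,k in(("w1",(.5659,-.2803),(.5668,-.2808)),("w2",(.5699,-.3437),None)):
    d=dict(np.load(n+".npz")); r,e=edge(d); t=(np.array(tcp)-PARK)@U
    print(n,r,e,"tcp s",t, "edge-tcp",e-t, "edge-knob",k and e-(np.array(k)-PARK)@U)
    R,tt=d["R"],d["t"]; print("cam centre rel tcp", ((-R.T@tt)[:2]-tcp).round(4),(-R.T@tt)[2])
E
```

```text
w1 123.72395833333333 -0.535406402794338 tcp s -0.585401044300553 edge-tcp 0.04999464150621491 edge-knob 0.05055031208475069
cam centre rel tcp [-0.0031  0.072 ] 0.3737406330458643
w2 139.75 -0.6001198234299661 tcp s -0.6489271019441978 edge-tcp 0.04880727851423172 edge-knob None
cam centre rel tcp [-0.0038  0.072 ] 0.2847172829782974
```

The gauge checks out: the far edge sits 50 mm ahead of the knob, as the 100 mm plate requires. Now I launch to about 0.17 m/s and open while moving.

{"fn": "carry_out", "kwargs": {"commands": [{"hand": 1,"tx": 0.1,"ty": 0,"tz": 0,"wx": 0,"wy": 0,"wz": 0},{"hand": 1,"tx": 0.25,"ty": 0,"tz": 0,"wx": 0,"wy": 0,"wz": 0},{"hand": 1,"tx": 0.4,"ty": 0,"tz": 0,"wx": 0,"wy": 0,"wz": 0},{"hand": 1,"tx": 0.5,"ty": 0,"tz": 0,"wx": 0,"wy": 0,"wz": 0},{"hand": 1,"tx": 0.57,"ty": 0,"tz": 0,"wx": 0,"wy": 0,"wz": 0},{"hand": 1,"tx": 0.57,"ty": 0,"tz": 0,"wx": 0,"wy": 0,"wz": 0},{"hand": 1,"tx": 0.57,"ty": 0,"tz": 0,"wx": 0,"wy": 0,"wz": 0},{"hand": -1,"tx": 0.57,"ty": 0,"tz": 0,"wx": 0,"wy": 0,"wz": 0},{"hand": -1,"tx": 0.56,"ty": 0,"tz": 0,"wx": 0,"wy": 0,"wz": 0},{"hand": -1,"tx": 0.55,"ty": 0,"tz": 0,"wx": 0,"wy": 0,"wz": 0},{"hand": -1,"tx": 0.54,"ty": 0,"tz": 0,"wx": 0,"wy": 0,"wz": 0}]}}

```text
time_s: 7.83
eef_pos: [0.5608, -0.2121, 0.1598]
tool_rot: [0.685, 0.729, -0.0, -0.0]
ft_force: [-0.2, 0.8, 0.3]
grip_width: 0.074
```

```bash
cat > look.py <<'E'
import sys,json,os
from plant import ctrl
from h import *
s=ctrl.observe(); d=ctrl.snapshot("wrist"); np.savez(sys.argv[1]+".npz",**d); cv2.imwrite(f"pics/{sys.argv[1]}.png",d["color"][:,:,::-1])
r,e=edge(d); t=(s['eef_pos'][:2]-PARK)@U; k=e-.05
L=json.load(open("log.json")) if os.path.exists("log.json") else []
L.append((s['time_s'],k)); json.dump(L,open("log.json","w"))
print(f"t {s['time_s']:.3f} tcp s {t:.4f} knob s {k:.4f} knob-tcp {k-t:.4f} row {r:.1f} z {s['eef_pos'][2]:.4f} grip {s['grip_width']:.4f} F {np.round(s['ft_force'],1)}")
print("mean v:",[f"{(b[1]-a[1])/(b[0]-a[0]):.4f}" for a,b in zip(L,L[1:])])
E
python3 look.py c0
```

```text
t 7.833 tcp s -0.5171 knob s -0.5186 knob-tcp -0.0015 row 140.7 z 0.1598 grip 0.0740 F [-0.2  0.8  0.3]
mean v: []
```

{"fn": "carry_out", "kwargs": {"commands": [{"hand": -1,"tx": 0.85,"ty": 0,"tz": 0,"wx": 0,"wy": 0,"wz": 0},{"hand": -1,"tx": 0.54,"ty": 0,"tz": 0,"wx": 0,"wy": 0,"wz": 0},{"hand": -1,"tx": 0.53,"ty": 0,"tz": 0,"wx": 0,"wy": 0,"wz": 0},{"hand": -1,"tx": 0.52,"ty": 0,"tz": 0,"wx": 0,"wy": 0,"wz": 0}]}}

```text
time_s: 8.22
eef_pos: [0.5571, -0.1512, 0.16]
tool_rot: [0.684, 0.729, -0.0, -0.0]
ft_force: [0.5, 0.3, -0.2]
grip_width: 0.0851
```

```bash
python3 look.py c1
```

```text
t 8.217 tcp s -0.4560 knob s -0.4562 knob-tcp -0.0002 row 138.3 z 0.1600 grip 0.0851 F [ 0.5  0.3 -0.2]
mean v: ['0.1627']
```

{"fn": "carry_out", "kwargs": {"commands": [{"hand": -1,"tx": 0.84,"ty": 0,"tz": 0,"wx": 0,"wy": 0,"wz": 0},{"hand": -1,"tx": 0.54,"ty": 0,"tz": 0,"wx": 0,"wy": 0,"wz": 0},{"hand": -1,"tx": 0.53,"ty": 0,"tz": 0,"wx": 0,"wy": 0,"wz": 0},{"hand": -1,"tx": 0.52,"ty": 0,"tz": 0,"wx": 0,"wy": 0,"wz": 0}]}}

```text
time_s: 8.6
eef_pos: [0.5533, -0.0906, 0.16]
tool_rot: [0.684, 0.729, -0.0, 0.0]
ft_force: [-0.3, 0.3, 0.3]
grip_width: 0.0853
```

```bash
python3 look.py c2
```

```text
t 8.600 tcp s -0.3953 knob s -0.3966 knob-tcp -0.0014 row 140.4 z 0.1600 grip 0.0853 F [-0.3  0.3  0.3]
mean v: ['0.1627', '0.1554']
```

{"fn": "carry_out", "kwargs": {"commands": [{"hand": -1,"tx": 0.8,"ty": 0,"tz": 0,"wx": 0,"wy": 0,"wz": 0},{"hand": -1,"tx": 0.5,"ty": 0,"tz": 0,"wx": 0,"wy": 0,"wz": 0},{"hand": -1,"tx": 0.49,"ty": 0,"tz": 0,"wx": 0,"wy": 0,"wz": 0},{"hand": -1,"tx": 0.49,"ty": 0,"tz": 0,"wx": 0,"wy": 0,"wz": 0},{"hand": -1,"tx": 0.48,"ty": 0,"tz": 0,"wx": 0,"wy": 0,"wz": 0},{"hand": -1,"tx": 0.48,"ty": 0,"tz": 0,"wx": 0,"wy": 0,"wz": 0}]}}

```text
time_s: 9.15
eef_pos: [0.5482, -0.0098, 0.16]
tool_rot: [0.684, 0.729, -0.0, 0.0]
ft_force: [0.7, -0.3, 0.1]
grip_width: 0.0855
```

```bash
python3 look.py c3
```

```text
t 9.150 tcp s -0.3143 knob s -0.3158 knob-tcp -0.0015 row 140.8 z 0.1600 grip 0.0855 F [ 0.7 -0.3  0.1]
mean v: ['0.1627', '0.1554', '0.1469']
```

{"fn": "carry_out", "kwargs": {"commands": [{"hand": -1,"tx": 0.75,"ty": 0,"tz": 0,"wx": 0,"wy": 0,"wz": 0},{"hand": -1,"tx": 0.46,"ty": 0,"tz": 0,"wx": 0,"wy": 0,"wz": 0},{"hand": -1,"tx": 0.46,"ty": 0,"tz": 0,"wx": 0,"wy": 0,"wz": 0},{"hand": -1,"tx": 0.45,"ty": 0,"tz": 0,"wx": 0,"wy": 0,"wz": 0},{"hand": -1,"tx": 0.45,"ty": 0,"tz": 0,"wx": 0,"wy": 0,"wz": 0},{"hand": -1,"tx": 0.44,"ty": 0,"tz": 0,"wx": 0,"wy": 0,"wz": 0},{"hand": -1,"tx": 0.44,"ty": 0,"tz": 0,"wx": 0,"wy": 0,"wz": 0}]}}

```text
time_s: 9.78
eef_pos: [0.5428, 0.0763, 0.16]
tool_rot: [0.684, 0.729, -0.0, 0.0]
ft_force: [0.4, 0.1, 0.1]
grip_width: 0.0852
```

```bash
python3 look.py c4
```

```text
t 9.783 tcp s -0.2281 knob s -0.2292 knob-tcp -0.0012 row 140.1 z 0.1600 grip 0.0852 F [0.4 0.1 0.1]
mean v: ['0.1627', '0.1554', '0.1469', '0.1368']
```

{"fn": "carry_out", "kwargs": {"commands": [{"hand": -1,"tx": 0.69,"ty": 0,"tz": 0,"wx": 0,"wy": 0,"wz": 0},{"hand": -1,"tx": 0.43,"ty": 0,"tz": 0,"wx": 0,"wy": 0,"wz": 0},{"hand": -1,"tx": 0.43,"ty": 0,"tz": 0,"wx": 0,"wy": 0,"wz": 0},{"hand": -1,"tx": 0.42,"ty": 0,"tz": 0,"wx": 0,"wy": 0,"wz": 0},{"hand": -1,"tx": 0.42,"ty": 0,"tz": 0,"wx": 0,"wy": 0,"wz": 0},{"hand": -1,"tx": 0.41,"ty": 0,"tz": 0,"wx": 0,"wy": 0,"wz": 0},{"hand": -1,"tx": 0.41,"ty": 0,"tz": 0,"wx": 0,"wy": 0,"wz": 0},{"hand": -1,"tx": 0.4,"ty": 0,"tz": 0,"wx": 0,"wy": 0,"wz": 0},{"hand": -1,"tx": 0.4,"ty": 0,"tz": 0,"wx": 0,"wy": 0,"wz": 0}]}}

```text
time_s: 10.58
eef_pos: [0.5365, 0.1763, 0.16]
tool_rot: [0.684, 0.729, 0.0, 0.0]
ft_force: [1.3, -0.3, 0.8]
grip_width: 0.0853
```

```bash
python3 look.py c5
```

```text
t 10.583 tcp s -0.1279 knob s -0.1292 knob-tcp -0.0014 row 140.5 z 0.1600 grip 0.0853 F [ 1.3 -0.3  0.8]
mean v: ['0.1627', '0.1554', '0.1469', '0.1368', '0.1250']
```

Coasting has run more than 2.9 s and contact broke no later than about 7.75 s. One more open row, then I close in step with the carriage and slow it.

{"fn": "carry_out", "kwargs": {"commands": [{"hand": -1,"tx": 0.62,"ty": 0,"tz": 0,"wx": 0,"wy": 0,"wz": 0},{"hand": 1,"tx": 0.39,"ty": 0,"tz": 0,"wx": 0,"wy": 0,"wz": 0},{"hand": 1,"tx": 0.38,"ty": 0,"tz": 0,"wx": 0,"wy": 0,"wz": 0},{"hand": 1,"tx": 0.38,"ty": 0,"tz": 0,"wx": 0,"wy": 0,"wz": 0},{"hand": 1,"tx": 0.38,"ty": 0,"tz": 0,"wx": 0,"wy": 0,"wz": 0},{"hand": 1,"tx": 0.37,"ty": 0,"tz": 0,"wx": 0,"wy": 0,"wz": 0},{"hand": 1,"tx": 0.36,"ty": 0,"tz": 0,"wx": 0,"wy": 0,"wz": 0},{"hand": 1,"tx": 0.28,"ty": 0,"tz": 0,"wx": 0,"wy": 0,"wz": 0},{"hand": 1,"tx": 0.2,"ty": 0,"tz": 0,"wx": 0,"wy": 0,"wz": 0},{"hand": 1,"tx": 0.12,"ty": 0,"tz": 0,"wx": 0,"wy": 0,"wz": 0},{"hand": 1,"tx": 0.06,"ty": 0,"tz": 0,"wx": 0,"wy": 0,"wz": 0},{"hand": 1,"tx": 0.02,"ty": 0,"tz": 0,"wx": 0,"wy": 0,"wz": 0},{"hand": 1,"tx": 0,"ty": 0,"tz": 0,"wx": 0,"wy": 0,"wz": 0},{"hand": 1,"tx": 0,"ty": 0,"tz": 0,"wx": 0,"wy": 0,"wz": 0},{"hand": 1,"tx": 0,"ty": 0,"tz": 0,"wx": 0,"wy": 0,"wz": 0},{"hand": 1,"tx": 0,"ty": 0,"tz": 0,"wx": 0,"wy": 0,"wz": 0}]}}

```text
time_s: 11.97
eef_pos: [0.5314, 0.2638, 0.1601]
tool_rot: [0.685, 0.729, 0.0, 0.0]
ft_force: [5.6, 0.7, 0.9]
grip_width: 0.0275
```

```bash
python3 look.py c6
```

```text
t 11.967 tcp s -0.0402 knob s -0.0416 knob-tcp -0.0014 row 140.5 z 0.1601 grip 0.0275 F [5.6 0.7 0.9]
mean v: ['0.1627', '0.1554', '0.1469', '0.1368', '0.1250', '0.0634']
```

View pics/c6.png

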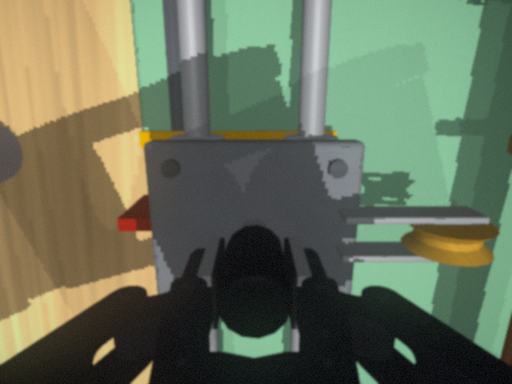

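The carriage is caught: grip width 27.5 mm, and in the picture the grip is still held at (253,300). The yellow line shows just beyond the plate at row 135 between the rods. I'll use it to check the remaining distance to park.

Run:
```python
from plant import ctrl
from h import *
d=dict(np.load("c6.npz")); h=cv2.cvtColor(d["color"],cv2.COLOR_RGB2HSV).astype(int)
m=(h[...,0]>15)&(h[...,0]<30)&(h[...,1]>170)&(h[...,2]>80)
for c in (142,145,220,240,260,280):
    r=np.where(m[115:150,c])[0]+115
    if len(r): print(c,r[0],r[-1],[round(float((plane(d,(c,q+.5),z)[:2]-PARK)@U),4) for z in(.025,.03,.035) for q in(r[0],)], round(float((plane(d,(c,r[-1]+.5),.03)[:2]-PARK)@U),4))
T=ctrl.snapshot("top"); t=cv2.cvtColor(T["color"],cv2.COLOR_RGB2HSV).astype(int)
re=((t[...,0]<6)|(t[...,0]>174))&(t[...,1]>150)
print("red",[(b,[((plane(T,b[1],z)[:2]-PARK)@U).round(4) for z in(.08,.09,.1)]) for b in blobs(0,re,(130,150,220,200),8)])
```

```text
142 131 147 [0.0048, 0.0053, 0.0058] -0.0067
145 132 142 [0.004, 0.0046, 0.0051] -0.0029
220 132 133 [0.004, 0.0046, 0.0051] 0.0038
240 132 138 [0.004, 0.0046, 0.0051] 0.0001
260 132 138 [0.004, 0.0046, 0.0051] 0.0001
280 132 138 [0.004, 0.0046, 0.0051] 0.0001
red []
```

The line's far edge is at +4.6 mm and it is about 8 mm wide, so its centre is within 1 mm of my park estimate. I'll lead the carriage 41.6 mm, stop, relieve the side force and open.

{"fn": "carry_out", "kwargs": {"commands": [{"hand": 1,"tx": 0.08,"ty": 0.03,"tz": 0,"wx": 0,"wy": 0,"wz": 0},{"hand": 1,"tx": 0.16,"ty": 0,"tz": 0,"wx": 0,"wy": 0,"wz": 0},{"hand": 1,"tx": 0.18,"ty": 0,"tz": 0,"wx": 0,"wy": 0,"wz": 0},{"hand": 1,"tx": 0.18,"ty": 0,"tz": 0,"wx": 0,"wy": 0,"wz": 0},{"hand": 1,"tx": 0.18,"ty": 0,"tz": 0,"wx": 0,"wy": 0,"wz": 0},{"hand": 1,"tx": 0.18,"ty": 0,"tz": 0,"wx": 0,"wy": 0,"wz": 0},{"hand": 1,"tx": 0.18,"ty": 0,"tz": 0,"wx": 0,"wy": 0,"wz": 0},{"hand": 1,"tx": 0.18,"ty": 0,"tz": 0,"wx": 0,"wy": 0,"wz": 0},{"hand": 1,"tx": 0.16,"ty": 0,"tz": 0,"wx": 0,"wy": 0,"wz": 0},{"hand": 1,"tx": 0.1,"ty": 0,"tz": 0,"wx": 0,"wy": 0,"wz": 0},{"hand": 1,"tx": 0.06,"ty": 0,"tz": 0,"wx": 0,"wy": 0,"wz": 0},{"hand": 1,"tx": 0.02,"ty": 0,"tz": 0,"wx": 0,"wy": 0,"wz": 0},{"hand": 1,"tx": 0,"ty": 0,"tz": 0,"wx": 0,"wy": 0,"wz": 0},{"hand": 1,"tx": 0,"ty": 0,"tz": 0,"wx": 0,"wy": 0,"wz": 0},{"hand": 1,"tx": 0,"ty": 0,"tz": 0,"wx": 0,"wy": 0,"wz": 0}]}}

```text
time_s: 13.32
eef_pos: [0.5288, 0.3053, 0.1601]
tool_rot: [0.685, 0.729, -0.0, -0.0]
ft_force: [-0.3, 0.5, 5.8]
grip_width: 0.0272
```

```bash
python3 look.py c7
python3 - <<'E'
from plant import ctrl
import cv2
for n in("top","scene"):
    d=ctrl.snapshot(n)["color"][:,:,::-1]; cv2.imwrite(f"pics/{n}7.png",d)
t=cv2.imread("pics/top7.png")[110:210,60:200]; s=cv2.imread("pics/scene7.png")[190:310,250:400]
cv2.imwrite("pics/m7.png",cv2.resize(cv2.vconcat([cv2.resize(t,(150,107)),s]),None,fx=2.6,fy=2.6,interpolation=cv2.INTER_CUBIC))
E
```

```text
t 13.317 tcp s 0.0013 knob s 0.0003 knob-tcp -0.0010 row 139.8 z 0.1601 grip 0.0272 F [-0.3  0.5  5.8]
mean v: ['0.1627', '0.1554', '0.1469', '0.1368', '0.1250', '0.0634', '0.0310']
```

View pics/m7.png

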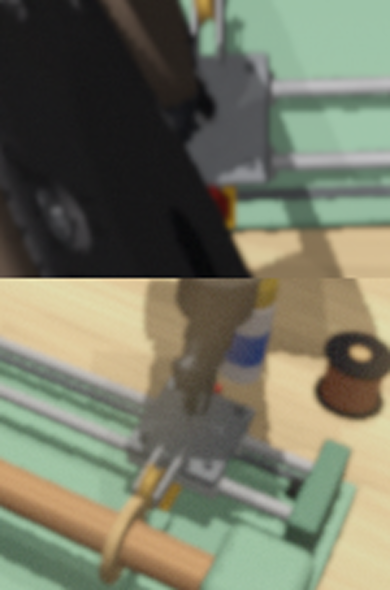

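The pointer is over the yellow line in both views (red beside yellow at the plate's front), and the knob is within 1 mm of park. I'll open, rise clear and check.

{"fn": "carry_out", "kwargs": {"commands": [{"hand": -1,"tx": 0,"ty": 0,"tz": 0,"wx": 0,"wy": 0,"wz": 0},{"hand": -1,"tx": 0,"ty": 0,"tz": 0,"wx": 0,"wy": 0,"wz": 0},{"hand": -1,"tx": 0,"ty": 0,"tz": 0,"wx": 0,"wy": 0,"wz": 0},{"hand": -1,"tx": 0,"ty": 0,"tz": 0,"wx": 0,"wy": 0,"wz": 0},{"hand": -1,"tx": 0,"ty": 0,"tz": 0,"wx": 0,"wy": 0,"wz": 0},{"hand": -1,"tx": 0,"ty": 0,"tz": 0,"wx": 0,"wy": 0,"wz": 0}]}}

```text
time_s: 13.97
eef_pos: [0.529, 0.3055, 0.1599]
tool_rot: [0.685, 0.729, -0.0, -0.0]
ft_force: [-0.5, 0.7, -0.1]
grip_width: 0.085
```

```bash
python3 look.py c8
```

```text
t 13.967 tcp s 0.0016 knob s 0.0001 knob-tcp -0.0015 row 140.8 z 0.1599 grip 0.0850 F [-0.5  0.7 -0.1]
mean v: ['0.1627', '0.1554', '0.1469', '0.1368', '0.1250', '0.0634', '0.0310', '-0.0004']
```

{"fn": "carry_out", "kwargs": {"commands": [{"hand": -1,"tx": 0,"ty": 0,"tz": -0.4,"wx": 0,"wy": 0,"wz": 0},{"hand": -1,"tx": 0,"ty": 0,"tz": -0.8,"wx": 0,"wy": 0,"wz": 0},{"hand": -1,"tx": 0,"ty": 0,"tz": -0.8,"wx": 0,"wy": 0,"wz": 0},{"hand": -1,"tx": 0,"ty": 0,"tz": -0.8,"wx": 0,"wy": 0,"wz": 0},{"hand": -1,"tx": 0,"ty": 0,"tz": -0.6,"wx": 0,"wy": 0,"wz": 0},{"hand": -1,"tx": 0,"ty": 0,"tz": -0.2,"wx": 0,"wy": 0,"wz": 0},{"hand": -1,"tx": 0,"ty": 0,"tz": 0,"wx": 0,"wy": 0,"wz": 0},{"hand": -1,"tx": 0,"ty": 0,"tz": 0,"wx": 0,"wy": 0,"wz": 0},{"hand": -1,"tx": 0,"ty": 0,"tz": 0,"wx": 0,"wy": 0,"wz": 0}]}}

```text
time_s: 14.77
eef_pos: [0.5286, 0.3054, 0.249]
tool_rot: [0.685, 0.729, -0.001, -0.0]
ft_force: [-0.2, 1.4, -0.3]
grip_width: 0.0855
```

```bash
python3 look.py c9; python3 look.py c10
```

```text
t 14.767 tcp s 0.0014 knob s -0.0004 knob-tcp -0.0019 row 126.2 z 0.2490 grip 0.0855 F [-0.2  1.4 -0.3]
mean v: ['0.1627', '0.1554', '0.1469', '0.1368', '0.1250', '0.0634', '0.0310', '-0.0004', '-0.0006']
t 14.817 tcp s 0.0014 knob s -0.0006 knob-tcp -0.0020 row 126.3 z 0.2489 grip 0.0857 F [-0.2  0.7  0.1]
mean v: ['0.1627', '0.1554', '0.1469', '0.1368', '0.1250', '0.0634', '0.0310', '-0.0004', '-0.0006', '-0.0024']
```

View pics/c10.png

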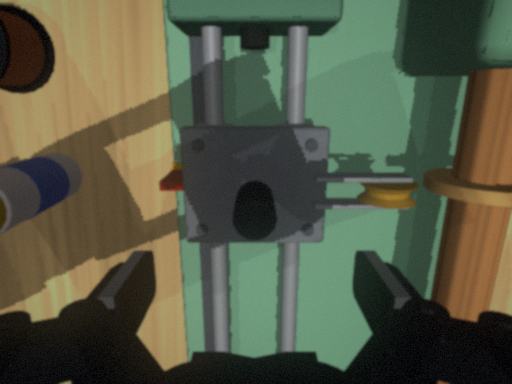

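The wrist view shows the carriage released, with the red pointer (172,180) at the yellow line and the left buffer well ahead (row 40). The spray can and reel are standing. I'll wait half a second to rule out drift, then hand in.

{"fn": "carry_out", "kwargs": {"commands": [{"hand": -1,"tx": 0,"ty": 0,"tz": 0,"wx": 0,"wy": 0,"wz": 0},{"hand": -1,"tx": 0,"ty": 0,"tz": 0,"wx": 0,"wy": 0,"wz": 0},{"hand": -1,"tx": 0,"ty": 0,"tz": 0,"wx": 0,"wy": 0,"wz": 0},{"hand": -1,"tx": 0,"ty": 0,"tz": 0,"wx": 0,"wy": 0,"wz": 0},{"hand": -1,"tx": 0,"ty": 0,"tz": 0,"wx": 0,"wy": 0,"wz": 0},{"hand": -1,"tx": 0,"ty": 0,"tz": 0,"wx": 0,"wy": 0,"wz": 0}]}}

```text
time_s: 15.37
eef_pos: [0.5291, 0.3056, 0.25]
tool_rot: [0.685, 0.729, -0.0, 0.0]
ft_force: [-1.3, -0.2, -0.1]
grip_width: 0.0855
```

```bash
python3 look.py c11
python3 - <<'E'
from plant import ctrl
from h import *
import json
L=json.load(open("log.json")); print(L[-3:])
if abs(L[-1][1]-L[-3][1])<.0015: print(ctrl.sign_off())
E
```

```text
t 15.367 tcp s 0.0016 knob s -0.0005 knob-tcp -0.0021 row 126.5 z 0.2500 grip 0.0855 F [-1.3 -0.2 -0.1]
mean v: ['0.1627', '0.1554', '0.1469', '0.1368', '0.1250', '0.0634', '0.0310', '-0.0004', '-0.0006', '-0.0024', '0.0001']
[[14.7667, -0.0004369057354165068], [14.8167, -0.0005589939307444822], [15.3667, -0.00048436747997095825]]
the job is handed in; nothing more can be done
None
```

The carriage check is done and the job is handed in, at 15.4 s of the 51 s allowed; sign-off gives no verdict.

- **Launch and coast:** I gripped the carriage across the rods, backed it to the right-hand end, led it up to 0.17 m/s and opened the fingers. It coasted for a little over 3 s, slowing to about 0.12 m/s. At each of the six looks the hand was within 1.5 mm of the grip along the rods; in the 0.05 s holds for pictures it fell behind by an estimated 8 mm.
- **Catch and park:** I closed on the grip in step with the carriage, stopped it about 42 mm short of the park line, led it there slowly and let go.
- **Last checks:** The pointer measures 0.5 mm short of my estimate of the park line, which the wrist view of the line backed to about 1 mm. The carriage moved less than 0.1 mm over the last 0.6 s. The hand is open, 9 cm above its holding height. The reel and spray can were still standing in the last wrist view, and the hand never worked near the tray.
- **Not measured or in disagreement:**
  - Contact force during the coast was only inferred, from the finger opening and a wrist force near zero.
  - I did not re-measure the positions of the loose items.
  - An early attempt to match the yellow line across two views disagreed by 20–40 mm. I replaced it with a line-and-plane fit, which gave a height of about 30 mm.

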